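# Tip the nose pieces out of a rocking trough into the parts tray

### The arm

A 6-joint arm with a two-finger parallel gripper is mounted at the origin on the work surface; the furniture and walls round the work are solid. World frame = base frame: x ahead of the robot, y to its left, z up, the work surface at z = 0. Lengths are in m, angles in rad, forces in N, time in s.
With the tool pointing down it reaches from about 0.225 to 0.875 m from the base axis. Payload 3.4 kg.
Tool frame: the origin (TCP) lies midway between the tips of the shut fingers; the grasp point (between the pads) lies 19 mm behind it; z points along the fingers, y is the direction in which the jaws open and shut (so a half turn about z gives the same grasp; the last joint's range is limited). The gripper opens to 85 mm and grips with 20 to 120 N. Pads are 22 mm wide; open, the fingers measure 114 mm over their backs; the gripper's body (76 mm by 85 mm) begins 54 mm behind the grasp point. The pads swing forward as they close: fully open they stand 13 mm farther back than shut.
Start: joints at [-1.388, 0.276, 1.505, -0, 1.361, -0.121], TCP at [0.172, -0.549, 0.231] pointing down, gripper open.
Joint ranges: [-2.89, 2.89], [-0.75, 2.08], [0.22, 2.7], [-1.18, 4.32], [0.11, 2.71], [-2.7, 2.7]. Speed limits (rad/s): [2.57, 2.57, 3.14, 3.14, 3.14, 3.14].

### API

Orientations are given as a 3x3 rotation matrix whose columns are the frame's x, y, z axes.
In Python, from rig import r, cams, ticket gives the robot as it stands.
- The arm moves only by the tool carry_out, never from a script. Its arguments are lists of equal length, an entry for each row: "delta_pos": the shift along the world's x, y, z scaled (see below), a list of three; "turn": the turn, a rotation vector about the world's x, y, z scaled (see below), a list of three. In form: {"delta_pos": [[dx, dy, dz], ...], "turn": [[wx, wy, wz], ...]}. A call has 1 to 8 rows; each row is the pose to reach, as a shift and turn from the pose measured when the call began; what a row does not reach only later rows make up. The controller multiplies each number of a shift by 0.4 m and each number of a turn by pi/2 rad. A row lasts 1/10 s, in which the tool goes at most 50 mm and 8.59 degrees, less where a joint would pass 70% of its speed; a pose out of reach is approached as far as the arm can. A call with a number of a shift or a turn outside -1 to 1 is refused whole. A call with a gripper value outside its range is refused whole. "grip" is the closure, from 0 (fully open) to 1 (shut), set as the call begins (left out, the last holds). The fingers move at their own pace and stop on an object; "force" is the grip in N (left out, the last holds). Time passes only in rows, so rows that repeat a pose let the fingers close. It gives the time, the measured TCP pose, the force and the opening at its end, in the units of the state.
- r.read_state(): the state, without advancing time (a new reading comes with each control period).
- cams.grab_frame(name): name is "scene" or "top" or "wrist"; returns a dict with "img" (384x512x3 uint8, blue, green, red), "intrinsics" (3x3 intrinsics, pixels), "cam_to_world" (4x4, takes a point from camera to world coordinates). Camera axes: x right, y up, looking along -z (the intrinsics and any distortion apply to the point x, -y, -z); pixel columns grow to the right and rows downward; lengths in m; the calibration is good to about 2 mm. A picture is of the moment at which its call begins. There is no depth.
- ticket.sign_off(): hands the job in, once; it reports no verdict.
The state is a dict: "time": time; "joints": joint angles; "joint_velocities": joint speeds; "joint_efforts": joint torques, N m; "position": TCP position; "orientation": TCP orientation; "wrist_force": force on the tool from outside, world axes, zero at the start; "torque": the same for the moment, N m; "finger_gap": opening from 0.0 (shut) to 1.0 (fully open).
Only numpy, scipy, OpenCV 4.12 (cv2) and the standard library are available. Lean on these libraries where they do the work, as an engineer would, in place of code of your own. Each camera call takes 0.05 s, during which the arm holds its last target. There are 200 camera calls.

### The job

Press down the yellow tab at the end of the aluminium trough where the black parts tray stands, so that the trough tips that way and all three rivet-gun nose pieces slide out into the tray. Then push the trough back level (it stays where you leave it) and let go. Leave the red scrap cup at the other end standing where it is, and spill nothing.

Things in the scene. Friction and masses are not known exactly. Their poses are not given: they have to be found in the camera images.
- stand: Fixed stand: plywood board 170 (x) x 270 (y) x 10 mm with two blue uprights 137 mm tall, 31 mm either side of the middle in x. Origin: centre of the underside, on the worktop. x is the pivot's direction and points away from the robot, y runs along the level trough, to the robot's left and ahead, z up. The pivot axis is parallel to x, 125 mm above the origin.
- trough (a joint): Tilt of the trough about the pivot axis: 0 = level (as at the start), positive = its end at the stand's +y side is down, negative = the -y end is down; stops at +-0.66 rad. No spring: pivot friction (0.22 N m) holds it wherever it is left; about 4 N down on a tab moves it. Its floor is slippery (friction about 0.35): parts start to slide at 0.25 to 0.45 rad and surely leave by 0.55.
- tab_left (a point): Centre of the top of the yellow press tab at the trough's +y end, on the robot's side; moves with the trough. From trough_mid it lies at x -46, y +58, z 26 mm; 151 mm above the worktop when level. The yellow pad is 34 mm (x) by 28 mm (y), on a ledge that sticks 41 mm out from the trough's near wall, 2 mm above its rim.
- tab_right (a point): The same at the trough's -y end: from trough_mid x -46, y -58, z 26 mm.
- tray: Black open parts tray, loose, 77 x 152 mm, 43 mm tall, inside about 60 x 134 mm; origin at the centre of the underside, y along its length. It stands on the board about 91 mm from the middle, below one end of the trough (which end varies), its length across the trough.
- scrap_cup: Red open cup, 65 mm diameter, 63 mm tall, loose, with worn parts in it; stands on the board below the other end of the trough. Origin at the centre of the underside, z up.
- nose_0: Nose piece of a rivet gun, brownish-grey steel, 17 x 19 mm hexagon foot, 27 mm tall, 40 g, at first standing in the trough. Origin at the centre of its foot, z along its length.
- nose_1: Nose piece of a rivet gun, black, 17 x 19 mm hexagon foot, 27 mm tall, 40 g, at first standing in the trough. Origin at the centre of its foot, z along its length.
- nose_2: Nose piece of a rivet gun, light-grey steel, 17 x 19 mm hexagon foot, 27 mm tall, 40 g, at first standing in the trough. Origin at the centre of its foot, z along its length.
- trough_mid (a point): Middle of the trough on the pivot axis; axes as the stand's when level, turning with the trough. The trough is aluminium, 150 mm long (y), 50 mm wide outside, 44 inside, open at both ends; its floor's top lies 3 mm above this point, the rims of its side walls 24 mm. A rivet gun hangs from a gantry at about x 0.25 to 0.45, y 0 to 0.13, z 0.35 to 0.65 m: keep the arm's elbow clear (fingers leaning outward help).

How it is judged:
On the way:
1. the trough is tipped well down (over 0.4 rad) towards the end where the parts tray stands (((y of tray in the frame of stand above 0 m and value of joint trough above 0.4 rad) or (y of tray in the frame of stand below 0 m and value of joint trough below -0.4 rad))), for 0.1 s.
At the end, for the whole second after the job is handed in: All three nose pieces lie at rest inside the black parts tray (their origins within 33 mm of its middle across and 70 mm along, less than 45 mm above its underside), the tray stands upright (within 0.1 rad), and the trough is level within 0.17 rad (about 10 degrees) and still (x of nose_0 in the frame of tray between -0.033 and 0.033 m and y of nose_0 in the frame of tray between -0.07 and 0.07 m and z of nose_0 in the frame of tray between -0.01 and 0.045 m and linear speed of each of nose_0, nose_1, nose_2 below 0.02 m/s and x of nose_1 in the frame of tray between -0.033 and 0.033 m and y of nose_1 in the frame of tray between -0.07 and 0.07 m and z of nose_1 in the frame of tray between -0.01 and 0.045 m and x of nose_2 in the frame of tray between -0.033 and 0.033 m and y of nose_2 in the frame of tray between -0.07 and 0.07 m and z of nose_2 in the frame of tray between -0.01 and 0.045 m and value of joint trough between -0.17 and 0.17 rad and velocity of joint trough between -0.05 and 0.05 rad/s and angle between tray's own z axis and vertical below 0.1 rad); the robot touches nothing.
It fails at once if the red scrap cup is shifted by more than 30 mm or tipped over (distance of scrap_cup from where it was at the start of the episode above 0.03 m or angle between scrap_cup's own z axis and vertical above 0.4 rad).
It also fails if it takes over 38 s, if anything falls off the work surface, if the arm or the gripper's body presses on something with over 40 N, if the wrist force passes 120 N, or if a joint passes its speed limit or range.

## Working session

There is one attempt and no reset: what is moved stays moved. The work goes in short steps, Python scripts to look and compute and a tool call to move; the robot and the scene stay as the last step left them, time stands still between calls to the robot, and variables do not carry over. Pictures are saved under pics/ and viewed, about 8 in all and at most 12, crops included, and the job is handed in when it is done.

Besides the shell and the picture viewer there is one more tool, called after ">>>" as name(argument=value, ...) on one line, values as JSON. carry_out: Moves the arm, as the interface text tells. Shifts and turns lie within -1 to 1; 1 stands for 0.4 m of shift or pi/2 rad of turn. Its arguments: {"type":"object","properties":{"delta_pos":{"type":"array","items":{"type":"array","items":{"type":"number"}}},"turn":{"type":"array","items":{"type":"array","items":{"type":"number"}}},"grip":{"type":"number"},"force":{"type":"number"}},"required":["delta_pos","turn"]}

```bash
mkdir -p pics; cat > h.py <<'E'
import numpy as np,cv2
from rig import r,cams,ticket
def grab(n,f):
    d=cams.grab_frame(n); cv2.imwrite('pics/'+f,d['img']); np.savez('pics/'+f+'.npz',K=d['intrinsics'],T=d['cam_to_world']); return d
def ray(f,u,v,z):
    d=np.load('pics/'+f+'.npz');K,T=d['K'],d['T']
    p=np.linalg.solve(K,[u,v,1.]);w=T[:3,:3]@[p[0],-p[1],-p[2]];o=T[:3,3]
    return o+w*(z-o[2])/w[2]
def proj(f,P):
    d=np.load('pics/'+f+'.npz');K,T=d['K'],d['T']
    c=T[:3,:3].T@(np.array(P)-T[:3,3]);q=K@[c[0],-c[1],-c[2]];return q[:2]/q[2]
E
python3 - <<'E'
from h import *
a=grab('scene','s1.png');b=grab('top','t1.png')
cv2.imwrite('pics/b1.png',cv2.resize(np.vstack([a['img'],b['img']]),(450,600)) if 0 else np.hstack([a['img'],b['img']])[:, :][::1])
s=r.read_state();print(s['time'],s['position'],s['orientation'],a['cam_to_world'][:3,3],b['cam_to_world'][:3,3])
E
```

```text
0.1 [ 0.1719251  -0.54820656  0.2305292 ] [[ 9.54224612e-01  2.99090817e-01 -2.71230579e-04]
 [ 2.99090849e-01 -9.54223226e-01  1.64276151e-03]
 [ 2.32520363e-04 -1.64868605e-03 -9.99998614e-01]] [-0.16558556 -0.70477068  0.47570499] [ 0.31219125 -0.2762971   0.94543546]
```

View pics/s1.png

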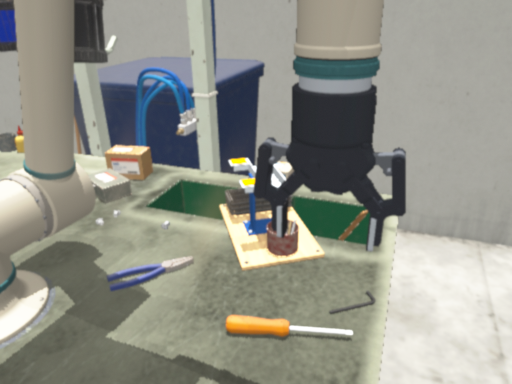

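View pics/t1.png

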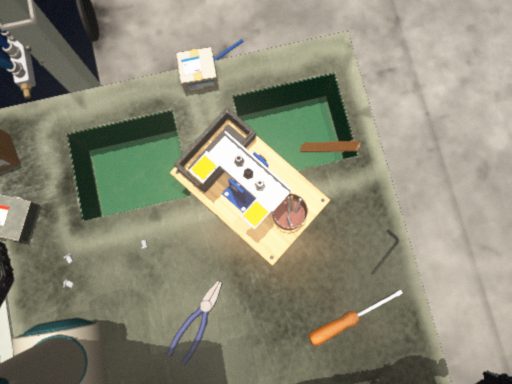

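The top picture shows the tray at the far-left (+y) end with yellow tab_left at about (204,167). tab_right is at (256,213), and the red cup is at (290,213) near the right end.

```bash
python3 - <<'E'
from h import *
im=cv2.imread('pics/t1.png');h=cv2.cvtColor(im,cv2.COLOR_BGR2HSV)
m=cv2.inRange(h,(24,170,150),(34,255,255));n,l,s,c=cv2.connectedComponentsWithStats(m)
C=[c[i] for i in range(1,n) if s[i,4]>80];print(C)
P=sorted([ray('t1.png',*x,.151) for x in C],key=lambda p:p[1]);print(P)
d=P[1]-P[0];L=np.linalg.norm(d);y=d/L;x=np.array([y[1],-y[0],0]);print('dist',L,'yaw',np.arctan2(y[1],y[0])-np.pi/2,'x',x,'y',y)
mid=(P[0]+P[1])/2+.046*x;print('mid',mid)
print('proj mid of trough s',proj('t1.png',[mid[0],mid[1],.128]))
for p in P: print('scene',proj('s1.png',p))
for q in [(171,170),(272,264),(328,200)]: print('board corner',ray('t1.png',*q,.01))
E
python3 -c "
import cv2;a=cv2.imread('pics/t1.png')[95:275,150:350];cv2.imwrite('pics/c1.png',cv2.resize(a,None,fx=3.3,fy=3.3,interpolation=3))"
```

```text
[array([203.29118774, 167.31800766]), array([255.06439394, 213.26515152])]
[array([ 0.41789913, -0.2688087 ,  0.151     ]), array([ 0.49306044, -0.1807373 ,  0.151     ])]
dist 0.11578339515149554 yaw -0.7064724270423021 x [ 0.76065654 -0.64915454  0.        ] y [0.64915454 0.76065654 0.        ]
mid [ 0.49046998 -0.25463411  0.151     ]
proj mid of trough s [247.89069044 172.80180381]
scene [250.30991936 181.27279935]
scene [238.13259621 160.6753208 ]
board corner [ 0.5183052  -0.10082098  0.01      ]
board corner [ 0.34039856 -0.30193788  0.01      ]
board corner [ 0.46584331 -0.40842173  0.01      ]
```

View pics/c1.png

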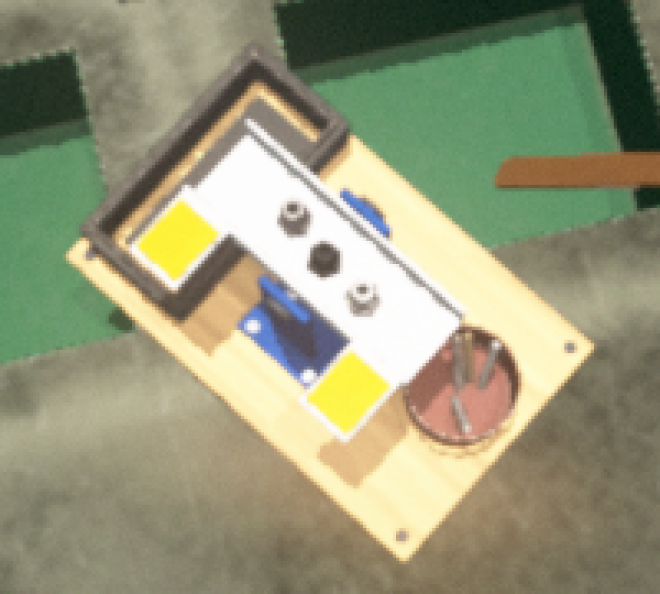

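>>> carry_out(delta_pos=[[0.1, 0.1, 0.08], [0.2, 0.22, 0.08], [0.3, 0.34, 0.08], [0.4, 0.45, 0.08], [0.5, 0.57, 0.08], [0.6, 0.68, 0.08], [0.7, 0.8, 0.08], [0.8, 0.93, 0.08]], turn=[[0, 0, 0.05], [0, 0, 0.1], [0, 0, 0.15], [0, 0, 0.2], [0, 0, 0.25], [0, 0, 0.3], [0, 0, 0.357], [0, 0, 0.357]], grip=1, force=60)

```text
time: 0.9
position: [0.431, -0.2499, 0.2622]
orientation: [[0.648, 0.762, -0.001], [0.762, -0.648, 0.001], [0.0, -0.002, -1.0]]
wrist_force: [0.6, -0.6, 1.1]
finger_gap: 0.001
```

>>> carry_out(delta_pos=[[0, 0, 0], [0, 0, 0], [0, 0, 0]], turn=[[0, 0, 0], [0, 0, 0], [0, 0, 0]])

```text
time: 1.2
position: [0.4304, -0.2506, 0.262]
orientation: [[0.648, 0.761, -0.002], [0.761, -0.648, 0.001], [-0.001, -0.002, -1.0]]
wrist_force: [0.9, -0.2, 0.4]
finger_gap: -0.003
```

>>> carry_out(delta_pos=[[0.08, 0.093, 0], [0.16, 0.186, 0], [0.16, 0.186, -0.08], [0.16, 0.186, -0.18], [0.16, 0.186, -0.18]], turn=[[0, 0, 0], [0, 0, 0], [0, 0, 0], [0, 0, 0], [0, 0, 0]])

```text
time: 1.7
position: [0.4901, -0.1758, 0.1852]
orientation: [[0.65, 0.76, -0.013], [0.76, -0.65, 0.006], [-0.004, -0.014, -1.0]]
wrist_force: [-0.1, 1.3, -0.2]
finger_gap: 0.001
```

```bash
python3 - <<'E'
from h import *
a=grab('scene','s2.png')['img'][100:260,170:330];b=grab('top','t2.png')['img'][95:275,150:350]
cv2.imwrite('pics/c2.png',np.hstack([cv2.resize(a,(400,400),interpolation=3),cv2.resize(b,(400,400),interpolation=3)]))
s=r.read_state();print(s['time'],s['position'],s['wrist_force'],s['joints'])
E
```

```text
1.8 [ 0.49371884 -0.17758763  0.19002533] [-0.54104823 -1.12870216  0.47292455] [-4.77500332e-01  2.30046978e-01  1.67548788e+00 -6.67573312e-04
  1.23979991e+00  2.30523068e-01]
```

View pics/c2.png

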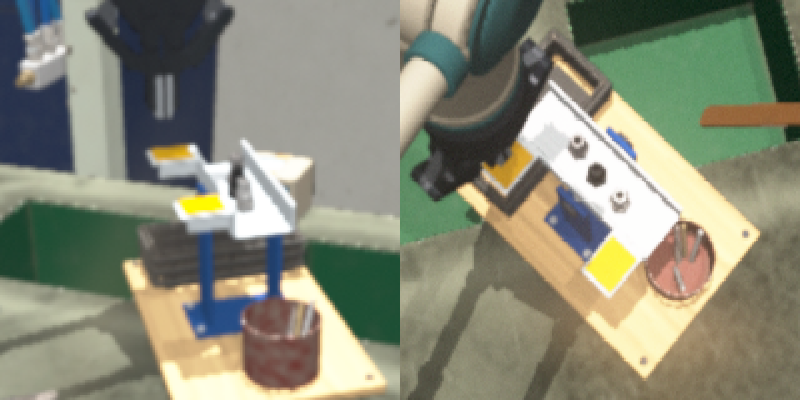

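The left half shows the shut fingertips at (165,95), above tab_left at (172,155). This agrees with the measured position, so I'll press next.

>>> carry_out(delta_pos=[[0, 0, -0.05], [0, 0, -0.08], [0, 0, -0.1], [0, 0, -0.11], [0.002, 0.002, -0.12], [0.004, 0.004, -0.13], [0.006, 0.008, -0.14], [0.006, 0.008, -0.14]], turn=[[0, 0, 0], [0, 0, 0], [0, 0, 0], [0, 0, 0], [0, 0, 0], [0, 0, 0], [0, 0, 0], [0, 0, 0]])

```text
time: 2.6
position: [0.4973, -0.1747, 0.1348]
orientation: [[0.65, 0.76, -0.001], [0.76, -0.65, 0.0], [-0.0, -0.001, -1.0]]
wrist_force: [2.5, 1.2, 2.0]
finger_gap: 0.002
```

>>> carry_out(delta_pos=[[0, 0.002, -0.008], [0, 0.004, -0.016], [0, 0.004, -0.024], [0, 0.004, -0.032], [0, 0.004, -0.04], [0, 0.004, -0.048], [0, 0.004, -0.048], [0, 0.004, -0.048]], turn=[[0, 0, 0], [0, 0, 0], [0, 0, 0], [0, 0, 0], [0, 0, 0], [0, 0, 0], [0, 0, 0], [0, 0, 0]])

```text
time: 3.4
position: [0.4969, -0.1722, 0.1159]
orientation: [[0.65, 0.76, -0.001], [0.76, -0.65, 0.001], [0.0, -0.001, -1.0]]
wrist_force: [0.9, 0.0, 0.8]
finger_gap: 0.003
```

```bash
python3 - <<'E'
from h import *
a=grab('scene','s3.png')['img'][100:260,170:330];b=grab('top','t3.png')['img'][95:275,150:350]
cv2.imwrite('pics/c3.png',np.hstack([cv2.resize(a,(400,400),interpolation=3),cv2.resize(b,(400,400),interpolation=3)]))
s=r.read_state();print(s['time'],s['position'],s['wrist_force'])
E
```

```text
3.5 [ 0.49688265 -0.17226432  0.11593491] [1.0312394 0.8748701 0.3724403]
```

View pics/c3.png

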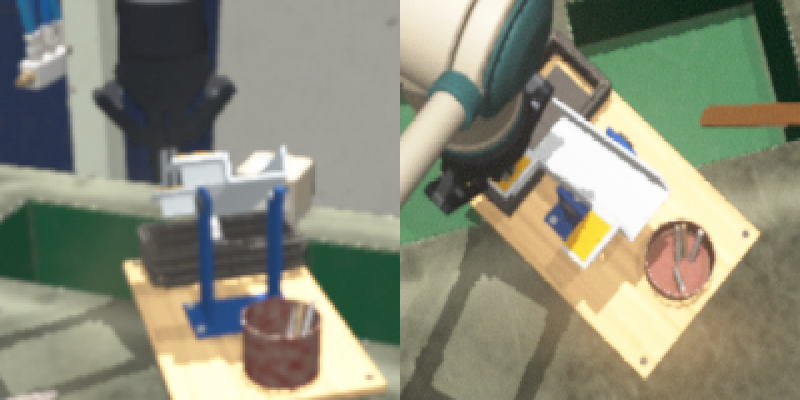

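The trough is tipped steeply and no nose is visible in the exposed part. I'll lift and move over the raised right tab to see the tray.

>>> carry_out(delta_pos=[[0, 0, 0.1], [0, 0, 0.2], [0, 0, 0.29], [-0.06, -0.07, 0.29], [-0.12, -0.14, 0.29], [-0.17, -0.205, 0.29], [-0.17, -0.205, 0.29], [-0.17, -0.205, 0.29]], turn=[[0, 0, 0], [0, 0, 0], [0, 0, 0], [0, 0, 0], [0, 0, 0], [0, 0, 0], [0, 0, 0], [0, 0, 0]])

```text
time: 4.3
position: [0.428, -0.2546, 0.2305]
orientation: [[0.652, 0.758, -0.004], [0.758, -0.652, 0.003], [0.0, -0.005, -1.0]]
wrist_force: [-0.5, -0.3, -0.0]
finger_gap: -0.004
```

```bash
python3 - <<'E'
from h import *
a=grab('scene','s4.png')['img'][100:260,170:330];b=grab('top','t4.png')['img'][95:275,150:350]
cv2.imwrite('pics/c4.png',np.hstack([cv2.resize(a,(400,400),interpolation=3),cv2.resize(b,(400,400),interpolation=3)]))
s=r.read_state();print(s['time'],s['position'],s['wrist_force'])
mid=np.array([.4905,-.2546,.125]);X=np.array([.7607,-.6492,0]);Y=np.array([.6492,.7607,0]);Z=np.array([0,0,1.])
for th in (.4,.5,.6,.66):   # top-view pixels (in the crop) of far rim end at -y for given tilts
    c,sn=np.cos(th),np.sin(th)
    f=lambda x,y,z:mid+x*X+(y*c+z*sn)*Y+(z*c-y*sn)*Z
    q=lambda n,p,o,k:np.round((proj(n,p)-o)*k).tolist()
    print(th,[q('t4.png',f(*p),[150,95],[2,400/180]) for p in((.025,-.075,.024),(-.046,-.058,.026))],
      [q('s4.png',f(*p),[170,100],2.5) for p in((.025,-.075,.024),(-.046,-.058,.026))])
E
```

```text
4.4 [ 0.42885531 -0.25375735  0.23094779] [ 0.12742961  0.27933857 -1.18610685]
0.4 [[271.0, 187.0], [196.0, 246.0]] [[289.0, 164.0], [196.0, 172.0]]
0.5 [[266.0, 181.0], [192.0, 240.0]] [[287.0, 155.0], [194.0, 165.0]]
0.6 [[261.0, 174.0], [187.0, 235.0]] [[284.0, 146.0], [193.0, 158.0]]
0.66 [[257.0, 169.0], [184.0, 231.0]] [[283.0, 141.0], [192.0, 155.0]]
```

View pics/c4.png

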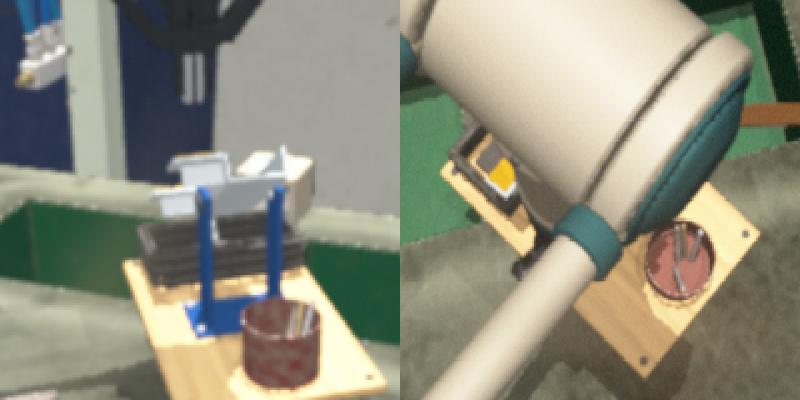

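The tilt is about 0.6 rad, with the rim tip at (284,146) in the left half. The arm hides the tray, so I'll check it with the wrist camera.

```bash
python3 - <<'E'
from h import *
grab('wrist','w4.png')
E
```

```text
(no output)
```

View pics/w4.png

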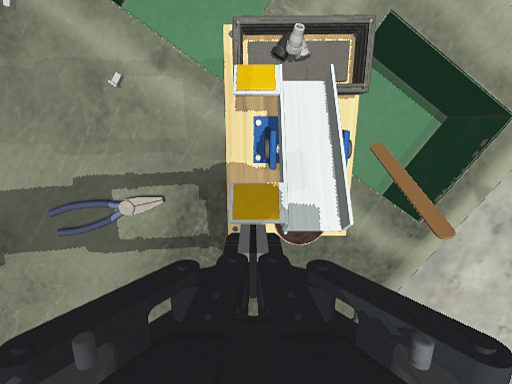

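The tray holds a black piece lying at (283,50) and a light one standing at (298,35). The visible trough floor is empty, and the third piece may be hidden. The cup is still in place. Next I'll press the right tab down along its arc.

>>> carry_out(delta_pos=[[0.016, 0.019, 0], [0.016, 0.019, -0.05], [0.016, 0.019, -0.09], [0.016, 0.019, -0.11], [0.012, 0.014, -0.12], [0.008, 0.009, -0.13], [0.003, 0.003, -0.14], [-0.003, -0.003, -0.15]], turn=[[0, 0, 0], [0, 0, 0], [0, 0, 0], [0, 0, 0], [0, 0, 0], [0, 0, 0], [0, 0, 0], [0, 0, 0]])

```text
time: 5.25
position: [0.4279, -0.2552, 0.1723]
orientation: [[0.649, 0.761, -0.002], [0.761, -0.649, 0.001], [-0.0, -0.002, -1.0]]
wrist_force: [-1.7, 0.9, 5.8]
finger_gap: -0.001
```

>>> carry_out(delta_pos=[[-0.003, -0.003, -0.01], [-0.006, -0.007, -0.02], [-0.01, -0.012, -0.03], [-0.013, -0.016, -0.04], [-0.016, -0.02, -0.048], [-0.016, -0.02, -0.048]], turn=[[0, 0, 0], [0, 0, 0], [0, 0, 0], [0, 0, 0], [0, 0, 0], [0, 0, 0]])

```text
time: 5.85
position: [0.4214, -0.2642, 0.1539]
orientation: [[0.649, 0.761, -0.001], [0.761, -0.649, -0.001], [-0.002, -0.0, -1.0]]
wrist_force: [-0.8, -1.4, 1.9]
finger_gap: -0.004
```

```bash
python3 - <<'E'
from h import *
a=grab('scene','s5.png')['img'][100:260,170:330];b=grab('wrist','w5.png')['img'][0:260,190:400]
cv2.imwrite('pics/c5.png',np.hstack([cv2.resize(a,(400,400),interpolation=3),cv2.resize(b,(323,400),interpolation=3)]))
s=r.read_state();print(s['time'],s['position'],s['wrist_force'])
E
```

```text
5.95 [ 0.42179381 -0.26388931  0.1537623 ] [-2.38036208 -0.9610781   3.82319502]
```

View pics/c5.png

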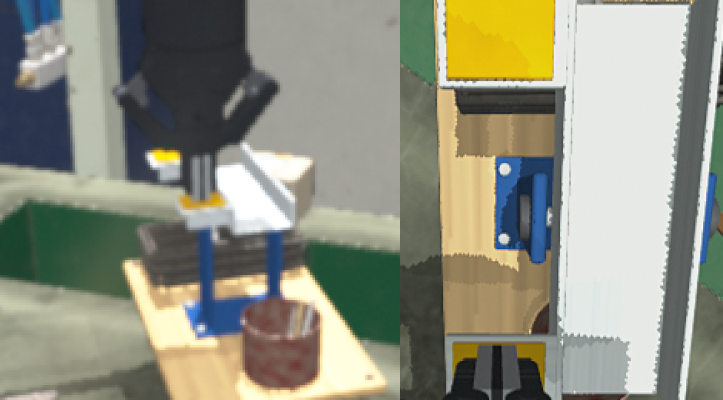

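The trough is empty and nearly level. I'll press 2 mm more, then retreat upwards and back.

>>> carry_out(delta_pos=[[0, 0, -0.006], [0, 0, -0.006], [0, 0, 0.09], [0, 0, 0.2], [0, 0, 0.28], [-0.1, -0.12, 0.28], [-0.2, -0.24, 0.28], [-0.3, -0.36, 0.28]], turn=[[0, 0, 0], [0, 0, 0], [0, 0, 0], [0, 0, 0], [0, 0, 0], [0, 0, 0], [0, 0, 0], [0, 0, 0]])

```text
time: 6.75
position: [0.326, -0.3798, 0.2659]
orientation: [[0.648, 0.762, 0.002], [0.762, -0.648, -0.001], [0.0, 0.002, -1.0]]
wrist_force: [0.0, -0.0, -0.1]
finger_gap: -0.001
```

>>> carry_out(delta_pos=[[-0.1, -0.12, 0], [-0.2, -0.24, 0], [-0.3, -0.4, 0], [-0.3, -0.4, 0], [-0.3, -0.4, 0]], turn=[[0, 0, 0], [0, 0, 0], [0, 0, 0], [0, 0, 0], [0, 0, 0]])

```text
time: 7.25
position: [0.2029, -0.5451, 0.2646]
orientation: [[0.652, 0.758, 0.001], [0.758, -0.652, -0.004], [-0.002, 0.003, -1.0]]
wrist_force: [1.1, 1.0, -0.2]
finger_gap: -0.0
```

```bash
python3 - <<'E'
from h import *
a=grab('scene','s6.png')['img'][100:260,170:330];b=grab('top','t6.png')['img'][95:275,150:350]
cv2.imwrite('pics/c6.png',np.hstack([cv2.resize(a,(300,300),interpolation=3).copy() if 0 else cv2.copyMakeBorder(cv2.resize(a,(300,300),interpolation=3),0,150,0,0,0),cv2.resize(b,(500,450),interpolation=3)]))
s=r.read_state();print(s['time'],s['position'],s['wrist_force'])
h=cv2.cvtColor(cv2.imread('pics/t6.png'),cv2.COLOR_BGR2HSV)
m=cv2.inRange(h,(24,170,150),(34,255,255));n,l,st,c=cv2.connectedComponentsWithStats(m)
C=[c[i] for i in range(1,n) if st[i,4]>80];print(C)
for i in C: print(ray('t6.png',*i,.151))
E
```

```text
7.35 [ 0.20580935 -0.54037125  0.26479563] [ 0.88171007  0.63599966 -0.15947903]
[array([203.19305019, 167.33590734]), array([254.99615385, 213.06923077])]
[ 0.49302609 -0.18057529  0.151     ]
[ 0.41822034 -0.26868902  0.151     ]
```

View pics/c6.png

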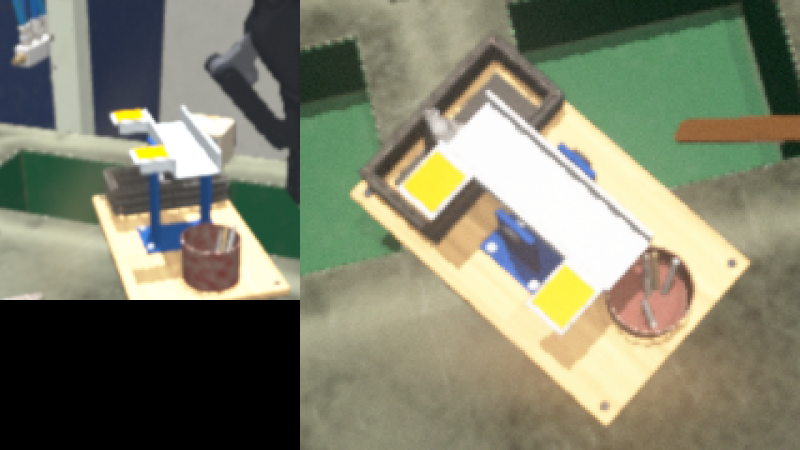

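The tabs have returned to their starting pixels, so the trough is level. The cup hasn't moved. A light piece shows in the tray at (438,122), and I want to see the other two from above the tray.

>>> carry_out(delta_pos=[[0.09, 0.11, 0.09], [0.17, 0.22, 0.09], [0.26, 0.33, 0.09], [0.34, 0.43, 0.09], [0.43, 0.54, 0.09], [0.51, 0.65, 0.09], [0.6, 0.76, 0.09], [0.685, 0.868, 0.09]], turn=[[0, 0, 0], [0, 0, 0], [0, 0, 0], [0, 0, 0], [0, 0, 0], [0, 0, 0], [0, 0, 0], [0, 0, 0]])

```text
time: 8.15
position: [0.4501, -0.228, 0.3011]
orientation: [[0.647, 0.762, 0.004], [0.762, -0.647, 0.002], [0.004, 0.002, -1.0]]
wrist_force: [0.4, -1.4, 0.2]
finger_gap: 0.002
```

```bash
python3 - <<'E'
from h import *
b=grab('wrist','w7.png')['img']
a=cv2.imread('pics/w4.png')[10:100,225:385]
cv2.imwrite('pics/c7.png',np.vstack([cv2.resize(b[:300],(512,300)),cv2.resize(a,(512,288),interpolation=3)]))
s=r.read_state();print(s['time'],s['position'],s['wrist_force'])
E
```

```text
8.2 [ 0.45480842 -0.22094796  0.30110086] [3.69424262e+00 3.53703197e+00 3.30479883e-03]
```

View pics/c7.png

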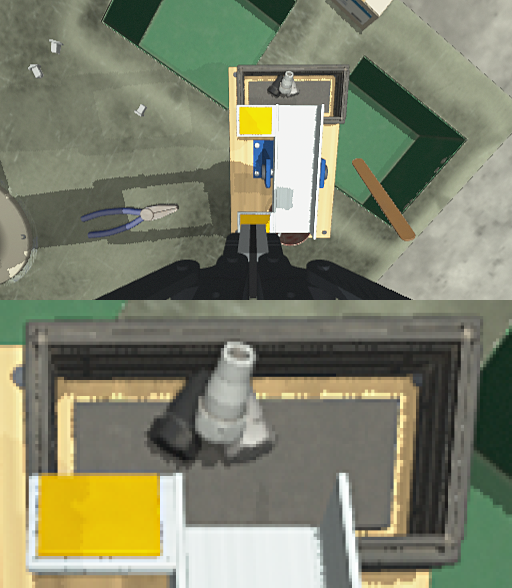

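```bash
python3 - <<'E'
from h import *
mid=np.array([.4905,-.2546]);X=np.array([.7607,-.6492]);Y=np.array([.6492,.7607])
st=lambda p:(np.round(1e3*np.array([(p[:2]-mid)@X,(p[:2]-mid)@Y]))).tolist()
print('tray rim', [st(ray('w4.png',225+u/3.2,10+(v-300)/3.2,.053)) for u,v in((28,322),(480,322),(462,568))])
for z in (.015,.03,.045,.06): print(z,'top',st(ray('w4.png',299.4,25.6,z)),'foot',st(ray('w4.png',294.4,51,z)),'black foot',st(ray('w4.png',279,49,z)),'brown foot',st(ray('w4.png',306,52,z)),'t6 hi/lo end',st(ray('t6.png',202.5,139.5,z)),st(ray('t6.png',209,150,z)))
b=cv2.imread('pics/w7.png')[55:135,215:365];c=cv2.imread('pics/t6.png')[105:185,165:265]
cv2.imwrite('pics/c8.png',np.hstack([cv2.resize(b,(480,256),interpolation=3),cv2.resize(c,(320,256),interpolation=3)]))
E
```

```text
tray rim [[-66.0, 129.0], [80.0, 129.0], [82.0, 54.0]]
0.015 top [8.0, 132.0] foot [3.0, 105.0] black foot [-15.0, 107.0] brown foot [17.0, 104.0] t6 hi/lo end [7.0, 130.0] [-0.0, 106.0]
0.03 top [6.0, 128.0] foot [1.0, 102.0] black foot [-17.0, 104.0] brown foot [14.0, 101.0] t6 hi/lo end [5.0, 126.0] [-2.0, 102.0]
0.045 top [3.0, 123.0] foot [-1.0, 98.0] black foot [-18.0, 100.0] brown foot [12.0, 97.0] t6 hi/lo end [3.0, 121.0] [-4.0, 98.0]
0.06 top [1.0, 119.0] foot [-3.0, 95.0] black foot [-19.0, 97.0] brown foot [9.0, 94.0] t6 hi/lo end [1.0, 117.0] [-6.0, 94.0]
```

View pics/c8.png

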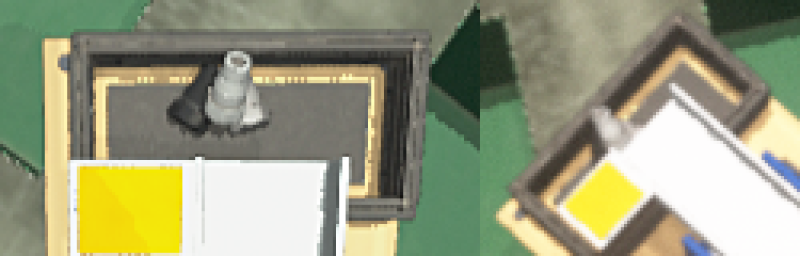

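All three pieces lie in a cluster inside the tray: black on the left, brown-grey on the right, and light grey leaning across them. Their feet are about 10 mm from the tray's midline. The arrangement hasn't changed between views, so I'll let the arm settle and hand in.

>>> carry_out(delta_pos=[[0, 0, 0], [0, 0, 0], [0, 0, 0], [0, 0, 0]], turn=[[0, 0, 0], [0, 0, 0], [0, 0, 0], [0, 0, 0]])

```text
time: 8.6
position: [0.454, -0.2219, 0.3011]
orientation: [[0.644, 0.765, 0.01], [0.765, -0.644, 0.009], [0.013, 0.001, -1.0]]
wrist_force: [0.2, -1.6, -0.1]
finger_gap: -0.004
```

```bash
python3 -c "
from rig import ticket,r
print(r.read_state()['wrist_force']);print(ticket.sign_off())"
```

```text
[ 0.24528506 -1.55820574 -0.06801853]
the job is handed in; nothing more can be done
None
```

I tipped the trough towards the tray, all three nose pieces slid in, and I levelled it again and handed the job in at about 8.6 s. No verdict came back.

- **Tipping:** I pressed tab_left, at the tray end, with the shut fingers. The trough reached about 0.6 rad, judged from the camera picture.
- **Levelling:** I pressed tab_right down along its arc until the trough was level. In the top view both yellow tabs were back within 0.2 px of where they started.
- **Nose pieces:** The last views show the trough empty and all three pieces inside the upright tray, with feet about 10 mm from its midline. The light-grey one leans across the other two with its foot at roughly 15–25 mm, under the 45 mm limit. I only estimated that height from two views.
- **Rest of the scene:** The scrap cup looked unmoved in the pictures; I did not measure its position. The arm finished about 0.15 m above the trough, touching nothing. The wrist force read 1.6 N at the end and never showed more than about 6 N.

No check failed or disagreed.

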